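# Stand the wide panel in the press and hold the sprung press arm past its click

## Task

Take the wider of the two pierced wooden panels out of the slotted rack, stand it on its bottom edge in the slot of the panel press and let go of it. Then push the press's sprung arm by its upright handle towards the panel, past the ratchet click and on until the arm is clear of its pawl, so that the arm's sprung block presses the panel against the fence; finish while still holding the arm there against its springs, do not let go. Leave the narrow panel standing in the rack and the gouge, bolt and cork block where they lie.

Things in the scene. Friction and masses are not known exactly. Their poses are not given: they have to be found in the camera images.
- wide_panel: Dark wooden panel with two round holes, 100 mm wide (own x), 12 mm thick (own y), 95 mm high (own z), about 0.09 kg. Origin: centre of its bottom edge face. Starts upright in either rack slot; its top 60 mm stand above the fins, its top 35 mm are solid and can be pinched across the thickness from above. Looks the same turned half round.
- narrow_panel: The other panel: dark wood, one round hole, 64 mm wide (own x), 12 mm thick (own y), 95 mm high; origin at the centre of its bottom edge face. Stands in the other rack slot, 75 mm beside the wide one; is to stay there.
- rack: Slotted rack of light wood, fixed to the bench. Base board 120 (own x) x 150 (own y) x 12 mm, origin at the centre of its underside. Two slots 16 mm wide run along own x at own y = -37.5 and +37.5 mm, between fins that reach 45 mm above the bench; panels stand on the base board, 12 mm above the bench.
- press: Panel press fixed to the bench, turned about the vertical. Plywood base 12 mm thick, own x -105 to +125, own y -75 to +75 mm; origin on the bench surface. Own x is the push direction, from handle to slot and fence (wooden, x 95 to 115 mm). The pawl is a brass slider with a round knob on the +y side at x = 0.
- press_slot (a point): Centre of the press slot's floor, 12 mm above the bench, at press x = 86 mm; axes as the press. Slot: 18 mm wide along x, 112 mm long along y; a panel stands in it with its thickness along x. +x side: the fence, 60 mm above the bench. -x side: two cheeks 10 mm thick, 50 mm above the bench, 68 mm apart so the block passes between. End stops 40 mm above the bench.
- handle_top (a point): Middle of the top of the arm's handle, an upright wooden paddle: 12 mm thick along the press's x, 44 mm wide along y, top 125 mm above the bench, free down to 42 mm above the bench. It moves with the arm. Can be pushed on its face away from the slot or pinched across its thickness from above. At the start it is 150 mm from the slot's middle, towards -x of the press.
- tension_arm (a joint): Travel of the steel press arm along press +x, m: 0 at rest (start), 0.050 at its hard stop. A spring pushes it back with 4 N at 0, 8 N at 0.050. From 0.014 its tooth lifts the pawl; at about 0.034 the pawl clicks in behind it. Let go after that, the arm springs back only onto the pawl, at about 0.034. The whole push takes up to about 16 N.
- block (a joint): How far the cork-faced block (56 mm wide, 18 to 56 mm above the bench) in front of the arm is pushed back on its springs, in m: 0 free, at most 0.030, 250 N/m. It meets a panel that lies against the fence when the arm has travelled about 0.021, and then yields as the arm goes on.
- pawl (a joint): How far the brass pawl is lifted sideways (press +y), in m: 0 home, about 0.006 at the crest of the tooth. It is sprung home.
- gouge: Bystander: carving gouge with a wooden handle, 30 x 244 x 34 mm, lying between rack and press; origin at the centre of its underside, length along own y.
- bolt: Bystander: long steel bolt with a nut, 11 x 74 x 12 mm, lying near the front edge; origin at the centre of its underside, length along own y.
- cork: Bystander: cork sanding block 60 x 100 x 32 mm to the right of the rack; origin at the centre of its underside, length along own y.
Not all that is in view belongs to the job. Leave any blue look-alike of the wide_panel alone.

How it is judged (in metres and radians):
On the way:
1. the wide panel stands upright in the press's slot, let go, before the arm is pushed (x of wide_panel in the frame of press_slot between -0.0055 and 0.0055 m and y of wide_panel in the frame of press_slot between -0.01 and 0.01 m and z of wide_panel in the frame of press_slot between -0.003 and 0.004 m and angle between wide_panel's own z axis and vertical below 0.12 rad and contact force between the fingers and wide_panel below 0.1 N and linear speed of wide_panel below 0.03 m/s and value of joint tension_arm below 0.01 m), for 0.2 s.
At the end, for the whole second after the job is handed in: Wide panel upright in the press slot (within 4 mm of the floor, 5.5 mm across, 10 mm along, 0.12 rad), untouched by fingers; arm held still past 0.037 m, pawl home (under 0.0025 m), fingers on the arm and block on the panel each over 2 N; narrow panel still standing within 20 mm of its start (x of wide_panel in the frame of press_slot between -0.0055 and 0.0055 m and y of wide_panel in the frame of press_slot between -0.01 and 0.01 m and z of wide_panel in the frame of press_slot between -0.003 and 0.004 m and angle between wide_panel's own z axis and vertical below 0.12 rad and value of joint tension_arm above 0.037 m and value of joint pawl below 0.0025 m and contact force between the fingers and tension_arm above 2 N and contact force between block and wide_panel above 2 N and contact force between the fingers and wide_panel below 0.1 N and velocity of joint tension_arm between -0.01 and 0.01 m/s and distance of narrow_panel from where it was at the start of the episode below 0.02 m and angle between narrow_panel's own z axis and vertical below 0.15 rad); the arm keeps its last pose, push and grip.
It fails at once if the narrow panel, gouge, bolt or cork block is moved more than 30 mm (distance of any of narrow_panel, gouge, bolt, cork from where it was at the start of the episode above 0.03 m).
It also fails if it takes over 54 s, if anything falls off the work surface, if the arm or the gripper's body presses on something with over 40 N, if the wrist force passes 120 N, or if a joint passes its speed limit or range.

## Robot

A 6-joint arm with a two-finger parallel gripper is mounted at the origin on a cart in front of the work surface, level with it; the furniture and walls round the work are solid. World frame = base frame: x ahead of the robot, y to its left, z up, the work surface at z = 0. Lengths are in m, angles in degrees, forces in N, time in s.
With the tool pointing down it reaches from about 0.275 to 0.725 m from the base axis. Payload 5.6 kg.
Tool frame: the origin (TCP) lies at the very end of the fingers, on their centre line; the grasp point (between the pads) lies 19 mm behind it; z points along the fingers, y is the direction in which the jaws open and shut (so a half turn about z gives the same grasp; the last joint's range is limited). The gripper opens to 85 mm and grips with 20 to 120 N. Pads are 22 mm wide; open, the fingers measure 114 mm over their backs; the gripper's body (76 mm by 85 mm) begins 54 mm behind the grasp point. The pads swing forward as they close: fully open they stand 13 mm farther back than shut.
Start: joints at [-57.319, 14.616, 6.199, 0, -81.583, -16.306], TCP at [0.155, -0.528, 0.231] pointing down, gripper open.
Joint ranges: [-168.99, 168.99], [-69.2, 112.95], [-62.41, 85.93], [-164.36, 98.24], [-168.68, -3.75], [-174.98, 174.98]. Speed limits (degrees/s): [147.25, 147.25, 180, 180, 180, 180].

## Interface

Orientations are given as [roll, pitch, yaw] about the fixed x, y, z axes, in that order (R = Rz(yaw) Ry(pitch) Rx(roll)).
In Python, from bench import bot, cams gives the robot as it stands.
- The arm moves only by the tool apply_moves, never from a script. Its argument "steps" is one flat list of numbers, 7 for each row, row after row: the shift along the tool's x, y, z in mm, then the turn, a rotation vector about the tool's x, y, z in rad, then the closure in counts, from 0 (fully open) to 255 (shut). In form: [tx, ty, tz, wx, wy, wz, fingers, tx, ty, tz, wx, wy, wz, fingers, ...]. A call has 1 to 10 rows; each row shifts and turns the commanded pose from where the row before left it, along the tool's axes as they then stand; what a row does not reach is not made up. A row lasts 1/10 s, in which the tool goes at most 50 mm and 8.59 degrees, less where a joint would pass 70% of its speed; a pose out of reach is approached as far as the arm can. A call is refused whole if a number of a shift passes 50 or a number of a turn 0.15, either way. A call with a gripper value outside its range is refused whole. The fingers move at their own pace and stop on an object; "newtons" is the grip in N (left out, the last holds). Time passes only in rows, so rows that do not move let the fingers close. It gives the time, the measured TCP pose, the force and the opening at its end, in the units of the state.
- bot.get_state(): the state, without advancing time (a new reading comes with each control period).
- cams.capture(name): name is "scene" or "top"; returns the picture (420x560x3 uint8, red, green, blue); there is no depth.
- cams.camera_model(name): a dict with "fovy" (degrees; the focal length in pixels is half the picture's height over the tangent of half this angle, whatever the lens; pixels are square), "cx", "cy" (the principal point, pixels), "k1" (the pictures are not rectified: a ray, as slopes to the right and down, at radius r is drawn at 1 + k1 r^2 times it, then the intrinsics apply), "eye" and "attitude" of the camera in the world. Camera axes: x right, y down, z forward; pixel columns grow to the right and rows downward; lengths in m; the calibration is good to about 2 mm. A picture is of the moment at which its call begins. camera_model takes no time and is no camera call.
- bot.finish_job(): hands the job in, once; it reports no verdict.
The state is a dict: "time_s": time; "q": joint angles; "qd": joint speeds; "joint_torque": joint torques, N m; "tool_pos": TCP position; "tcp_rot": TCP orientation; "ft_force": force on the tool from outside, world axes, zero at the start; "ft_torque": the same for the moment, N m; "finger_gap": opening from 0.0 (shut) to 1.0 (fully open).
Only numpy, scipy, OpenCV 4.12 (cv2) and the standard library are available. Lean on these libraries where they do the work, as an engineer would, in place of code of your own. Each camera call takes 0.05 s, during which the arm holds its last target.

## Working session

There is one attempt and no reset: what is moved stays moved. The work goes in short steps, Python scripts to look and compute and a tool call to move; the robot and the scene stay as the last step left them, time stands still between calls to the robot, and variables do not carry over. Pictures are saved under pics/ and viewed, and the job is handed in when it is done.

Besides the shell and the picture viewer there is one more tool, called after "Emit:" as a command line: name --argument value ..., lists and objects as JSON in quotes. apply_moves: Moves the arm, as the interface text tells. Its arguments: {"type":"object","properties":{"steps":{"type":"array","items":{"type":"number"}},"newtons":{"type":"number"}},"required":["steps"]}

```bash
ls; mkdir -p pics
python3 - <<'E'
from bench import bot,cams
import cv2
print(bot.get_state())
for n in("scene","top"):
    print(cams.camera_model(n))
    cv2.imwrite(f"pics/{n}0.png",cams.capture(n)[:,:,::-1])
E
```

```text
pics
{'time_s': 0.0, 'q': array([-5.73186185e+01,  1.46551336e+01,  6.13193973e+00, -2.90894541e-02,
       -8.15833817e+01, -1.63047831e+01]), 'qd': array([-0.07921904,  0.00945128, -0.06015374,  0.03405526,  0.10893538,
       -0.03639259]), 'joint_torque': array([ 2.50845846e-05, -3.86630559e+01,  2.37939030e+01,  5.36537156e+00,
       -6.12899647e-03, -8.03049574e-06]), 'tool_pos': array([ 0.15498912, -0.52719967,  0.23038031]), 'tcp_rot': array([ 1.79889633e+02, -2.30983050e-03, -1.63627684e+02]), 'ft_force': array([-0.27989336, -0.84400209,  1.4714497 ]), 'ft_torque': array([-0.01834271, -0.0247639 ,  0.00444587]), 'finger_gap': 1.0003840356663791}
{'fovy': 55.903827995390834, 'cx': 283.3586504452671, 'cy': 208.50713974604486, 'k1': -0.020428499998020683, 'eye': array([0.14209522, 0.56245153, 0.88216799]), 'attitude': array([-139.11266596,    0.96907331, -150.85905245])}
{'fovy': 49.61526011644884, 'cx': 277.20261059240266, 'cy': 208.35669277359455, 'k1': -0.10988067266258167, 'eye': array([ 0.44456619, -0.04199745,  1.21468121]), 'attitude': array([-178.45786927,    1.33399747,  -88.98324146])}
```

View pics/scene0.png

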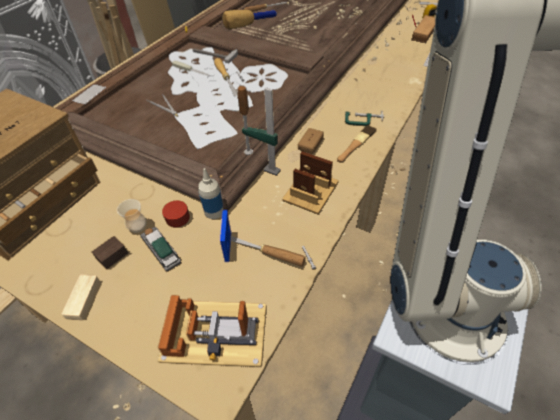

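View pics/top0.png

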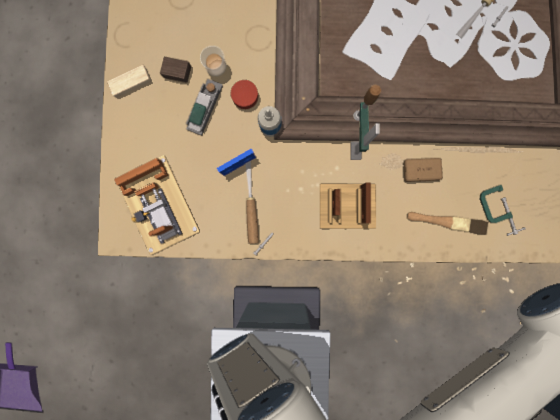

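```bash
cat > h.py <<'E'
import numpy as np, cv2
from scipy.spatial.transform import Rotation as R
from bench import bot,cams
def cam(n):
    m=cams.camera_model(n); f=210/np.tan(np.radians(m['fovy']/2))
    return m,f,R.from_euler('xyz',m['attitude'],degrees=True).as_matrix()
def proj(n,P):
    m,f,A=cam(n); c=(np.atleast_2d(P)-m['eye'])@A; s=c[:,:2]/c[:,2:]
    r2=(s**2).sum(1,keepdims=True); return s*(1+m['k1']*r2)*f+[m['cx'],m['cy']]
def back(n,px,z):
    m,f,A=cam(n); d=(np.atleast_2d(px)-[m['cx'],m['cy']])/f; s=d.copy()
    for _ in range(30): s=d/(1+m['k1']*(s**2).sum(1,keepdims=True))
    v=np.c_[s,np.ones(len(s))]@A.T; t=(z-m['eye'][2])/v[:,2]; return m['eye']+t[:,None]*v
def crop(img,x0,y0,x1,y1,k,name):
    cv2.imwrite(name,cv2.resize(img[y0:y1,x0:x1],None,fx=k,fy=k,interpolation=cv2.INTER_CUBIC))
E
python3 - <<'E'
from h import *
t=cv2.imread('pics/top0.png');s=cv2.imread('pics/scene0.png')
crop(t,105,145,205,260,5,'pics/tp.png');crop(t,305,170,395,240,8,'pics/tr.png')
crop(s,150,285,275,370,6,'pics/sp.png');crop(s,275,140,350,220,7,'pics/sr.png')
E
```

```text
(no output)
```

View pics/tp.png

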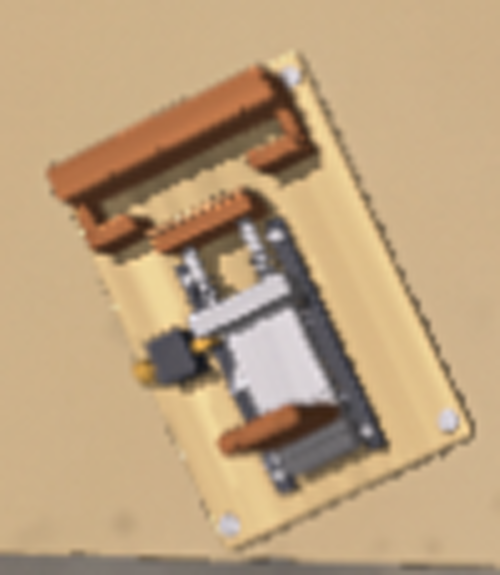

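View pics/tr.png

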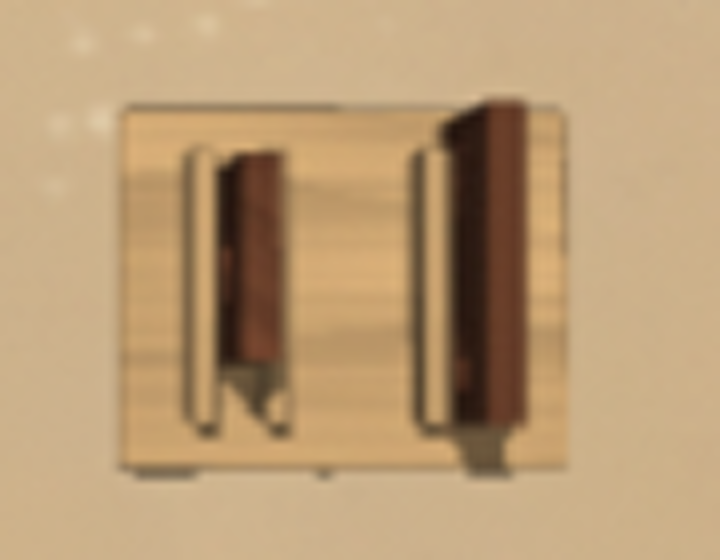

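View pics/sp.png

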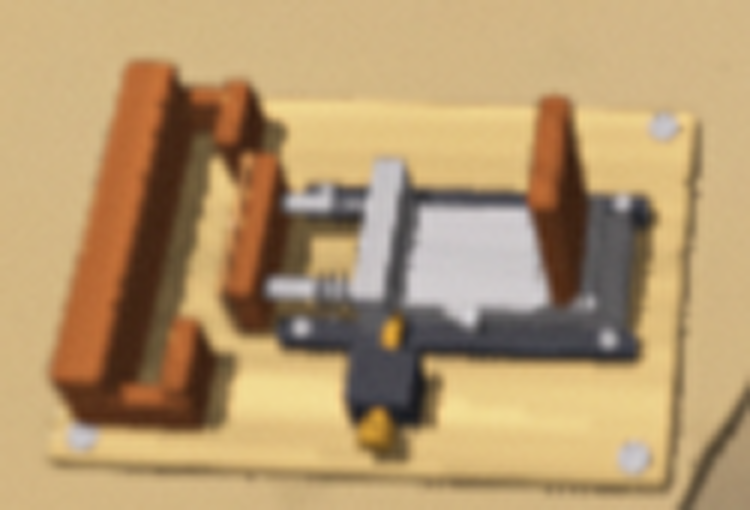

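View pics/sr.png

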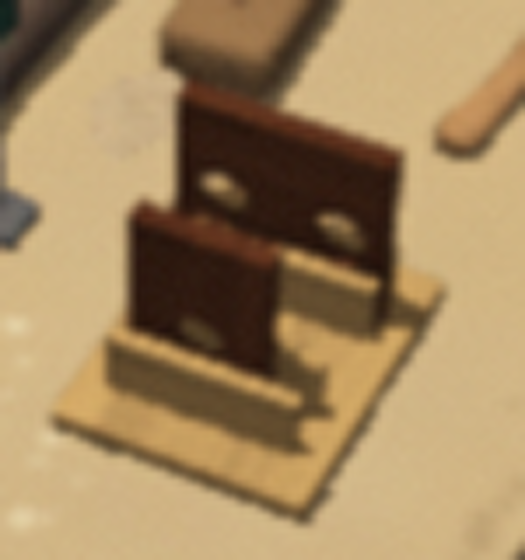

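```bash
cat > fit.py <<'E'
from h import *
from scipy.optimize import least_squares
def U(p,k,o): return (np.array(p,float)+.5)/k-.5+np.array(o)
def fit(obs,x0):
    def res(v):
        Rm=R.from_euler('z',v[2]).as_matrix(); out=[]
        for n,P,px in obs:
            out+=list((proj(n,Rm@np.array(P)+[v[0],v[1],0])-px).ravel())
        return out
    s=least_squares(res,x0,x_scale=[.01,.01,.1]); return s.x,np.array(s.fun).reshape(-1,2)
tp=lambda p:U(p,5,(105,145)); sp=lambda p:U(p,6,(150,285)); tr=lambda p:U(p,8,(305,170)); sr=lambda p:U(p,7,(275,140))
z=.012
O=[('top',(.125,-.075,z),tp((300,50))),('top',(-.105,-.075,z),tp((472,432))),('top',(-.105,.075,z),tp((235,550))),
('scene',(-.105,-.075,z),sp((697,115))),('scene',(-.105,.075,z),sp((668,487))),('scene',(.125,.075,z),sp((50,462))),
('scene',(-.064,-.022,.125),sp((553,97))),('scene',(-.064,.022,.125),sp((543,208)))]
for sel in (O,O[:3],O[3:]):
    v,r=fit(sel,[.45,.4,.5]); print('press',v[:2],np.degrees(v[2])); print(r.round(2).tolist())
v,_=fit(O,[.45,.4,.5])
C=[('top',a,tr(b)) for a,b in [((.06,.075,z),(122,107)),((.06,-.075,z),(567,110)),((-.06,-.075,z),(567,468)),((-.06,.075,z),(122,468))]]
C+=[('scene',(-.06,-.075,z),sr((443,287))),('scene',(-.06,.075,z),sr((300,515))),('scene',(.06,.075,z),sr((55,418)))]
for sel in (C,C[:4],C[4:]):
    w,r=fit(sel,[.4,-.2,0]); print('rack',w[:2],np.degrees(w[2])); print(r.round(2).tolist())
h=.107
W=[('top',a,tr(b)) for a,b in [((.05,.006,h),(488,103)),((.05,-.006,h),(525,103)),((-.05,-.006,h),(525,425)),((-.05,.006,h),(488,425))]]
W+=[('scene',(.05,.006,h),sr((183,92))),('scene',(-.05,.006,h),sr((386,160))),('scene',(-.05,-.006,h),sr((403,153)))]
for sel in (W,W[:4],W[4:]):
    w,r=fit(sel,[.4,-.2,0]); print('wide',w[:2],np.degrees(w[2])); print(r.round(2).tolist())
# overlay press
Rm=R.from_euler('z',v[2]).as_matrix()
E
python3 fit.py
```

```text
press [0.47195212 0.30804717] 26.557656010477864
[[-1.48, -0.42], [-0.02, 0.36], [-2.39, 0.68], [0.55, -1.02], [0.36, -0.29], [-0.71, -0.58], [0.76, -1.17], [0.03, -0.22]]
press [0.4725257  0.30457585] 26.64492973447727
[[-0.29, -0.62], [1.31, 0.1], [-1.05, 0.51]]
press [0.47154686 0.30946934] 26.662748068233824
[[0.34, -0.55], [0.25, 0.29], [-0.96, 0.18], [0.54, -0.6], [-0.16, 0.39]]
rack [ 0.48714242 -0.19829577] 0.7321970282506407
[[-1.0, -0.17], [-0.18, -0.26], [-0.13, 0.24], [-1.1, 0.02], [1.11, -1.08], [0.95, -0.94], [-0.63, -1.3]]
rack [ 0.48705321 -0.1998955 ] 0.7835516787067355
[[-0.41, -0.1], [0.4, -0.25], [0.5, 0.25], [-0.48, 0.09]]
rack [ 0.48666838 -0.19366539] 1.140734125577109
[[0.53, -0.24], [0.63, 0.17], [-1.17, -0.08]]
wide [ 0.4927968 -0.2367679] 0.2366952339337423
[[0.04, -0.73], [0.3, -0.66], [-0.0, 0.02], [-0.28, -0.04], [-0.63, 0.11], [1.38, 1.2], [0.68, -0.3]]
wide [ 0.49193492 -0.23674235] 0.6754647123866359
[[-0.13, -0.36], [0.13, -0.33], [0.14, 0.36], [-0.14, 0.33]]
wide [ 0.49468591 -0.23810292] -1.5881537834874002
[[-0.8, -0.69], [0.68, 1.02], [0.09, -0.44]]
```

```bash
cat > icp.py <<'E'
from h import *
from scipy.optimize import least_squares
from scipy.ndimage import map_coordinates
I={n:cv2.GaussianBlur(cv2.imread(f'pics/{n}0.png').astype(np.float32),(0,0),.7) for n in('top','scene')}
def seg(a,b,n=25): return np.linspace(a,b,n)
def icp(edges,v,cams_,w=2.5,it=12):
    v=np.array(v,float)
    for k in range(it):
        def tf(v,P): return P@R.from_euler('z',v[2]).as_matrix().T+[v[0],v[1],0]
        obs=[];per=[]
        for n,a,b in edges:
            if n not in cams_: continue
            P=seg(np.array(a),np.array(b)); q=proj(n,tf(v,P)); d=q[-1]-q[0]; d/=np.hypot(*d); nn=np.array([-d[1],d[0]])
            s=np.arange(-w,w+.01,.25); xy=q[:,None]+s[None,:,None]*nn
            prof=np.stack([map_coordinates(I[n][:,:,c],[xy[...,1],xy[...,0]],order=1) for c in range(3)],-1)
            g=np.linalg.norm(np.gradient(prof,axis=1),axis=2).mean(0)  # mean along edge
            g=g-g.min(); g[g<.5*g.max()]=0; off=(g*s).sum()/g.sum()
            obs.append((n,P,q,nn,off));per.append(off)
        def res(u): return np.concatenate([((proj(n,tf(u,P))-q)@nn-off) for n,P,q,nn,off in obs])
        v=least_squares(res,v,x_scale=[.01,.01,.1],loss='soft_l1',f_scale=.5).x
    return v,np.round(per,2)
z=.012
PE=[(n,*e) for n in('top','scene') for e in [
 ((-.105,-.065,z),(-.105,.065,z)),((-.095,-.075,z),(.085,-.075,z)),((-.095,.075,z),(.07 if n=='top' else .115,.075,z)),
 ((.115,-.045,.06),(.115,.045,.06)),((.095,-.045,.06),(.095,.045,.06))]]
PE+=[('top',(-.070,-.018,.125),(-.070,.018,.125)),('top',(-.058,-.018,.125),(-.058,.018,.125)),
 ('scene',(-.070,-.018,.125),(-.070,.018,.125)),('scene',(-.058,-.018,.125),(-.058,.018,.125))]
h=.107
WE=[(n,*e) for n in('top','scene') for e in [((-.045,.006,h),(.045,.006,h)),((-.045,-.006,h),(.045,-.006,h))]]
WE+=[('top',(.05,-.006,h),(.05,.006,h)),('top',(-.05,-.006,h),(-.05,.006,h)),('scene',(-.05,-.006,h),(-.05,-.006,.06)),('scene',(.05,.006,h),(.05,.006,.07))]
RE=[(n,*e) for n in('top','scene') for e in [((-.055,.075,z),(.055,.075,z)),((-.06,-.07,z),(-.06,.07,z))]]+[('top',(.06,-.02,z),(.06,.07,z)),('top',(-.055,-.075,z),(.055,-.075,z))]
if __name__=='__main__':
  for nm,E,v0 in (('press',PE,[.472,.308,.464]),('wide',WE,[.493,-.237,.01]),('rack',RE,[.487,-.199,.013])):
    for c in (('top',),('scene',),('top','scene')):
        v,p=icp(E,v0,c); print(nm,c,v[:2].round(4),np.degrees(v[2]).round(2),p)
E
python3 icp.py
```

```text
press ('top',) [0.4718 0.3057] 28.91 [ 0.58 -0.83  0.97 -0.08  0.29 -0.51 -0.12]Traceback (most recent call last):
  File "icp.py", line 35, in <module>
    v,p=icp(E,v0,c); print(nm,c,v[:2].round(4),np.degrees(v[2]).round(2),p)
        ~~~^^^^^^^^
  File "icp.py", line 20, in icp
    v=least_squares(res,v,x_scale=[.01,.01,.1],loss='soft_l1',f_scale=.5).x
      ~~~~~~~~~~~~~^^^^^^^^^^^^^^^^^^^^^^^^^^^^^^^^^^^^^^^^^^^^^^^^^^^^^^
    return func(*args, **kwargs)
    result = trf(vector_fun.fun, vector_fun.jac, x0, f0, J0, lb, ub, ftol, xtol,
                 gtol, max_nfev, x_scale, loss_function, tr_solver,
                 tr_options.copy(), verbose, callback=callback_wrapped)
    return trf_no_bounds(
        fun, jac, x0, f0, J0, ftol, xtol, gtol, max_nfev, x_scale,
        loss_function, tr_solver, tr_options, verbose, callback=callback)
    J = jac(x)
    self._update_jac()
    ~~~~~~~~~~~~~~~~^^
    self.J = self.jac_wrapped(xp_copy(self.x), f0=self.f)
             ~~~~~~~~~~~~~~~~^^^^^^^^^^^^^^^^^^^^^^^^^^^^
    J, dct = approx_derivative(
             ~~~~~~~~~~~~~~~~~^
      
[... 552 characters left out ...]
 **self.kwargs))
                      ~~~~~~~~^^^^^^^^^^^^^^^^^^^^^^^^^^^^^^
    return np.atleast_1d(self.fun(x))
                         ~~~~~~~~^^^
    return self.f(x, *self.args, **self.kwargs)
           ~~~~~~^^^^^^^^^^^^^^^^^^^^^^^^^^^^^^
  File "icp.py", line 19, in res
    def res(u): return np.concatenate([((proj(n,tf(u,P))-q)@nn-off) for n,P,q,nn,off in obs])
                                         ~~~~^^^^^^^^^^^
  File "h.py", line 8, in proj
    m,f,A=cam(n); c=(np.atleast_2d(P)-m['eye'])@A; s=c[:,:2]/c[:,2:]
          ~~~^^^
  File "h.py", line 5, in cam
    m=cams.camera_model(n); f=210/np.tan(np.radians(m['fovy']/2))
ValueError: time passes only in moves, steps and waits
```

```bash
python3 - <<'E'
s=open('h.py').read()
s=s.replace("def cam(n):\n    m=cams.camera_model(n);","import functools\n@functools.cache\ndef cam(n):\n    m=cams.camera_model(n);")
open('h.py','w').write(s)
s=open('icp.py').read()
s=s.replace(",axis=2).mean(0)  # mean along edge",",axis=2)\n            from scipy.ndimage import uniform_filter1d; g=uniform_filter1d(g,7,axis=0)")
s=s.replace("g=g-g.min(); g[g<.5*g.max()]=0; off=(g*s).sum()/g.sum()","g=g-g.min(1,keepdims=True); g[g<.6*g.max(1,keepdims=True)]=0; off=(g*s).sum(1)/g.sum(1)")
s=s.replace("per.append(off)","per.append(np.median(off))")
open('icp.py','w').write(s)
E
python3 icp.py
```

```text
press ('top',) [0.4721 0.3056] 26.45 [ 0.26 -0.78  1.04 -0.14  0.26 -0.47 -0.12]
press ('scene',) [0.472  0.3093] 26.24 [ 0.24 -0.26 -0.01 -0.26  0.27 -0.79 -0.09]
press ('top', 'scene') [0.4717 0.3083] 26.63 [-0.1   0.    1.62 -0.5  -0.09  0.56 -0.52 -0.43  0.12  0.65 -0.62 -0.41
 -0.77  0.28]
wide ('top',) [ 0.4919 -0.2369] 0.66 [-0.    0.02  0.1   0.  ]
wide ('scene',) [ 0.4935 -0.2358] 0.37 [ 2.05 -0.26  0.26 -0.32]
wide ('top', 'scene') [ 0.4925 -0.2365] 1.17 [ 0.12  0.16  1.94 -0.5  -0.15 -0.26  0.77  0.14]
rack ('top',) [ 0.4867 -0.199 ] 0.26 [-0.1  -0.45  0.6   0.02]
rack ('scene',) [ 0.4846 -0.1906] 0.63 [-0.14  0.25]
rack ('top', 'scene') [ 0.486  -0.1985] 0.14 [ 0.13 -0.1  -1.23 -0.49  0.86  0.27]
```

```bash
cat > plan.py <<'E'
from h import *
def plan(tx,ty,tz,yaw,n=None,fing=0,vmax=38,s=None):
    """rows from the measured pose to the target, tool down"""
    s=s or bot.get_state(); p=s['tool_pos']; y0=s['tcp_rot'][2]
    dy=(yaw-y0+180)%360-180; d=np.array([tx,ty,tz])-p
    if n is None: n=int(max(np.ceil(np.linalg.norm(d)*1000/vmax),np.ceil(abs(np.radians(dy))/.14),1))
    print('from',p.round(4),s['tcp_rot'].round(2),'n',n,'d',d.round(4),'dyaw',round(dy,2))
    w=np.full(n,1/n)
    y=np.radians(y0); Y=y
    for i in range(n):
        dd=d*w[i]*1000; c,s_=np.cos(Y),np.sin(Y)
        r=[round(c*dd[0]+s_*dd[1],1),round(s_*dd[0]-c*dd[1],1),round(-dd[2],1),0,0,round(-np.radians(dy)*w[i],3),fing]
        Y+=np.radians(dy)*w[i]; print(*r,sep=', ',end=',\n')
E
python3 - <<'E'
from plan import *
print('blue',back('top',[(237,162)],.05).round(3),'hold',back('top',[(355,152),(365,130)],.0).round(3),back('top',[(372,95)],.15).round(3),'bottle',back('top',[(270,120)],.1).round(3),'gouge',back('top',[(250,175),(252,240)],.02).round(3))
plan(.4925,-.2367,.180,-179.4,fing=90,vmax=42)
E
```

```text
blue [[0.593 0.092 0.05 ]] hold [[ 0.632 -0.22   0.   ]
 [ 0.692 -0.246  0.   ]] [[ 0.746 -0.237  0.15 ]] bottle [[0.693 0.006 0.1  ]] gouge [[0.563 0.06  0.02 ]
 [0.392 0.051 0.02 ]]
from [ 0.155  -0.5272  0.2305] [ 179.9    -0.   -163.63] n 11 d [ 0.3375  0.2905 -0.0505] dyaw -15.77
-36.9, 16.7, 4.6, 0, 0, 0.025, 90,
-36.5, 17.6, 4.6, 0, 0, 0.025, 90,
-36.0, 18.5, 4.6, 0, 0, 0.025, 90,
-35.5, 19.4, 4.6, 0, 0, 0.025, 90,
-35.0, 20.3, 4.6, 0, 0, 0.025, 90,
-34.5, 21.2, 4.6, 0, 0, 0.025, 90,
-34.0, 22.0, 4.6, 0, 0, 0.025, 90,
-33.4, 22.9, 4.6, 0, 0, 0.025, 90,
-32.8, 23.7, 4.6, 0, 0, 0.025, 90,
-32.2, 24.5, 4.6, 0, 0, 0.025, 90,
-31.6, 25.3, 4.6, 0, 0, 0.025, 90,
```

Emit:
apply_moves --steps '[-37, 17, 4.6, 0, 0, 0.025, 90, -36.5, 17.6, 4.6, 0, 0, 0.025, 90, -36, 18.5, 4.6, 0, 0, 0.025, 90, -35.5, 19.4, 4.6, 0, 0, 0.025, 90, -35, 20.3, 4.6, 0, 0, 0.025, 90, -34.5, 21.2, 4.6, 0, 0, 0.025, 90, -34, 22, 4.6, 0, 0, 0.025, 90, -33.4, 22.9, 4.6, 0, 0, 0.025, 90, -32.8, 23.7, 4.6, 0, 0, 0.025, 90, -32.2, 24.5, 4.6, 0, 0, 0.025, 90]'

```text
time_s: 1.1
tool_pos: [0.4627, -0.2617, 0.1848]
tcp_rot: [180.0, -0.0, -178.0]
ft_force: [1.1, -1.3, 0.1]
finger_gap: 0.645
```

Emit:
apply_moves --steps '[-31.6, 25.3, 4.6, 0, 0, 0.025, 90, 0, 0, 0, 0, 0, 0, 90, 0, 0, 0, 0, 0, 0, 90]'

```text
time_s: 1.4
tool_pos: [0.4927, -0.236, 0.1799]
tcp_rot: [180.0, -0.1, -179.3]
ft_force: [0.6, -0.2, 0.3]
finger_gap: 0.644
```

Run:
```python
from plan import *
plan(.4925,-.2367,.130,-179.4,fing=90)
for n in("scene","top"): cv2.imwrite(f"pics/{n}1.png",cams.capture(n)[:,:,::-1])
a=cv2.imread('pics/top1.png');b=cv2.imread('pics/scene1.png')
crop(a,300,130,400,240,4,'pics/a.png');crop(b,260,80,370,220,4,'pics/b.png')
a=cv2.imread('pics/a.png');b=cv2.imread('pics/b.png');h=max(len(a),len(b))
o=np.zeros((h,a.shape[1]+b.shape[1],3),np.uint8);o[:len(a),:a.shape[1]]=a;o[:len(b),a.shape[1]:]=b;cv2.imwrite('pics/ab1.png',cv2.resize(o,None,fx=.9,fy=.9))
print(bot.get_state()['finger_gap'],bot.get_state()['ft_force'])
```

```text
from [ 0.4927 -0.236   0.1799] [ 1.7998e+02 -1.0000e-01 -1.7928e+02] n 2 d [-0.0002 -0.0007 -0.0499] dyaw -0.12
0.1, -0.4, 24.9, 0, 0, 0.001, 90,
0.1, -0.4, 24.9, 0, 0, 0.001, 90,
0.6504448092093809 [-0.63439911  0.35973819  0.48618537]
```

View pics/ab1.png

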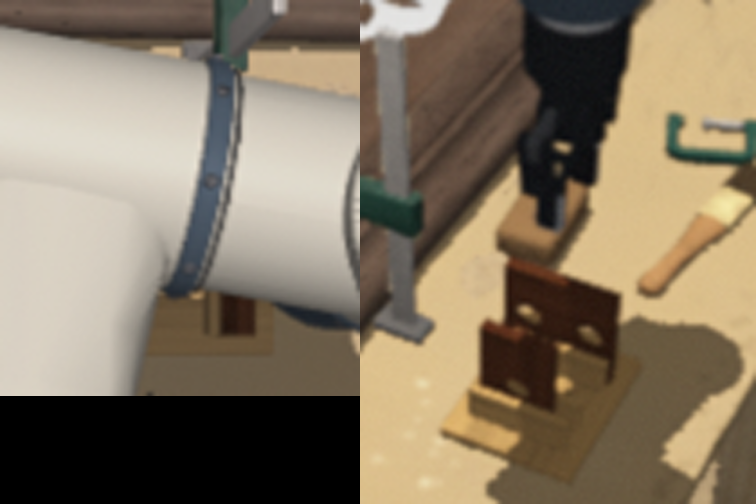

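Emit:
apply_moves --steps '[0, -0.7, 30, 0, 0, 0, 90, 0, 0, 30, 0, 0, 0, 90, 0, 0, 25, 0, 0, 0, 90, 0, 0, 17, 0, 0, 0, 90, 0, 0, 0, 0, 0, 0, 90]'

```text
time_s: 2.0
tool_pos: [0.49, -0.2378, 0.0765]
tcp_rot: [179.9, -0.3, -179.5]
ft_force: [-1.0, 0.2, -0.4]
finger_gap: 0.646
```

Run:
```python
from plan import *
cv2.imwrite("pics/s2.png",cams.capture('scene')[:,:,::-1])
b=cv2.imread('pics/s2.png');crop(b,260,80,370,220,5,'pics/s2c.png')
print(bot.get_state()['tool_pos'],bot.get_state()['ft_force'],proj('scene',bot.get_state()['tool_pos']))
```

```text
[ 0.49125376 -0.23816914  0.07832128] [-0.16577444  0.00213052  0.66572737] [[316.50193794 164.07578891]]
```

View pics/s2c.png

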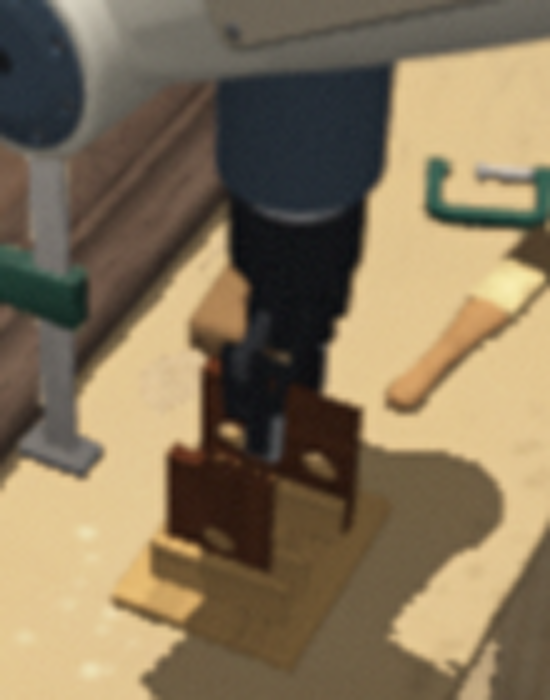

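Emit:
apply_moves --steps '[0, 0, 0, 0, 0, 0, 255, 0, 0, 0, 0, 0, 0, 255, 0, 0, 0, 0, 0, 0, 255, 0, 0, 0, 0, 0, 0, 255, 0, 0, 0, 0, 0, 0, 255]' --newtons 40

```text
time_s: 2.55
tool_pos: [0.4932, -0.2377, 0.0799]
tcp_rot: [-180.0, 0.1, -179.4]
ft_force: [-0.9, 1.1, 5.6]
finger_gap: 0.133
```

Run:
```python
from plan import *
for i in range(3): s=bot.get_state();print(s['tool_pos'],s['tcp_rot'],s['ft_force'],s['finger_gap'])
```

```text
[ 0.49322699 -0.23767688  0.07985608] [-1.79952223e+02  1.08846253e-01 -1.79358721e+02] [-0.94876172  1.0739565   5.59463018] 0.1325817853689054
[ 0.49322699 -0.23767688  0.07985608] [-1.79952223e+02  1.08846253e-01 -1.79358721e+02] [-0.94876172  1.0739565   5.59463018] 0.1325817853689054
[ 0.49322699 -0.23767688  0.07985608] [-1.79952223e+02  1.08846253e-01 -1.79358721e+02] [-0.94876172  1.0739565   5.59463018] 0.1325817853689054
```

Emit:
apply_moves --steps '[0, 0, -8, 0, 0, 0, 255, 0, 0, -18, 0, 0, 0, 255, 0, 0, -25, 0, 0, 0, 255, 0, 0, -30, 0, 0, 0, 255, 0, 0, -30, 0, 0, 0, 255, 0, 0, -25, 0, 0, 0, 255, 0, 0, -10, 0, 0, 0, 255, 0, 0, 0, 0, 0, 0, 255]'

```text
time_s: 3.35
tool_pos: [0.493, -0.2375, 0.2257]
tcp_rot: [-180.0, 0.1, -179.4]
ft_force: [-1.0, 0.1, -1.1]
finger_gap: 0.136
```

Run:
```python
from plan import *
cv2.imwrite("pics/s3.png",cams.capture('scene')[:,:,::-1])
b=cv2.imread('pics/s3.png');crop(b,260,60,370,220,4,'pics/s3c.png')
P=np.array([.472,.3075])+.086*np.array([np.cos(np.radians(26.5)),np.sin(np.radians(26.5))]);print(P)
plan(P[0],P[1],.222,-63.5,n=18,fing=255)
print(bot.get_state()['q'])
```

```text
[0.54896436 0.34587301]
from [ 0.4924 -0.2371  0.2241] [ 1.7995e+02 -2.0000e-02 -1.7939e+02] n 18 d [ 0.0566  0.583  -0.0021] dyaw 115.89
-3.5, 32.4, 0.1, 0, 0, -0.112, 255,
-7.1, 31.8, 0.1, 0, 0, -0.112, 255,
-10.6, 30.8, 0.1, 0, 0, -0.112, 255,
-14.0, 29.4, 0.1, 0, 0, -0.112, 255,
-17.2, 27.6, 0.1, 0, 0, -0.112, 255,
-20.2, 25.5, 0.1, 0, 0, -0.112, 255,
-22.9, 23.1, 0.1, 0, 0, -0.112, 255,
-25.4, 20.4, 0.1, 0, 0, -0.112, 255,
-27.5, 17.4, 0.1, 0, 0, -0.112, 255,
-29.3, 14.2, 0.1, 0, 0, -0.112, 255,
-30.7, 10.8, 0.1, 0, 0, -0.112, 255,
-31.7, 7.3, 0.1, 0, 0, -0.112, 255,
-32.3, 3.7, 0.1, 0, 0, -0.112, 255,
-32.5, 0.1, 0.1, 0, 0, -0.112, 255,
-32.3, -3.6, 0.1, 0, 0, -0.112, 255,
-31.7, -7.2, 0.1, 0, 0, -0.112, 255,
-30.7, -10.7, 0.1, 0, 0, -0.112, 255,
-29.3, -14.1, 0.1, 0, 0, -0.112, 255,
[-9.33291859e+00  1.43676506e+01  4.84123366e+00 -4.53856330e-02
 -8.04988872e+01 -8.00452730e+01]
```

View pics/s3c.png

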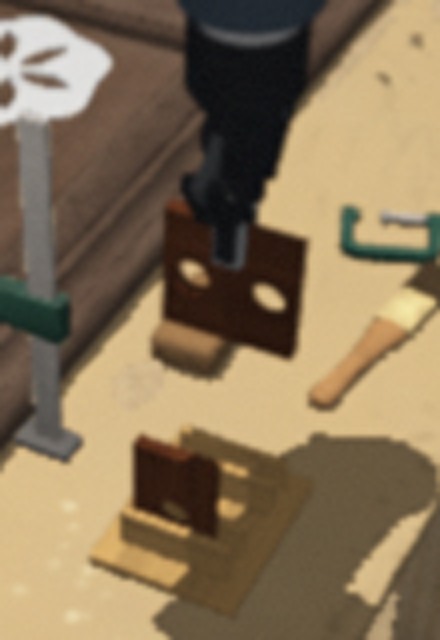

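Emit:
apply_moves --steps '[-3.5, 32.4, 0, 0, 0, -0.112, 255, -7.1, 31.8, 0, 0, 0, -0.112, 255, -10.6, 30.8, 0, 0, 0, -0.112, 255, -14, 29.4, 0, 0, 0, -0.112, 255, -17.2, 27.6, 0, 0, 0, -0.112, 255, -20.2, 25.5, 0, 0, 0, -0.112, 255, -22.9, 23.1, 0, 0, 0, -0.112, 255, -25.4, 20.4, 0, 0, 0, -0.112, 255, -27.5, 17.4, 0, 0, 0, -0.112, 255, -29.3, 14.2, 0, 0, 0, -0.112, 255]'

```text
time_s: 4.4
tool_pos: [0.5234, 0.0877, 0.2225]
tcp_rot: [179.8, -0.1, -114.9]
ft_force: [0.5, 0.1, -1.0]
finger_gap: 0.133
```

Emit:
apply_moves --steps '[-30.7, 10.8, 0, 0, 0, -0.112, 255, -31.7, 7.3, 0, 0, 0, -0.112, 255, -32.3, 3.7, 0, 0, 0, -0.112, 255, -32.5, 0, 0, 0, 0, -0.112, 255, -32.3, -3.6, 0, 0, 0, -0.112, 255, -31.7, -7.2, 0, 0, 0, -0.112, 255, -30.7, -10.7, 0, 0, 0, -0.112, 255, -29.3, -14.1, 0, 0, 0, -0.112, 255, 0, 0, 0, 0, 0, 0, 255, 0, 0, 0, 0, 0, 0, 255]'

```text
time_s: 5.4
tool_pos: [0.5504, 0.3455, 0.2219]
tcp_rot: [179.7, -0.1, -63.9]
ft_force: [0.0, -0.2, 0.2]
finger_gap: 0.129
```

Run:
```python
from plan import *
for n in("scene","top"): cv2.imwrite(f"pics/{n}4.png",cams.capture(n)[:,:,::-1])
a=cv2.imread('pics/top4.png');b=cv2.imread('pics/scene4.png')
crop(a,95,130,215,260,6,'pics/t4c.png');crop(b,140,220,280,370,4,'pics/s4c.png')
P=np.array([.472,.3075])+.086*np.array([np.cos(np.radians(26.5)),np.sin(np.radians(26.5))]);print(P)
plan(P[0],P[1],.222,-63.5,fing=255)
print(bot.get_state()['q'])
```

```text
[0.54896436 0.34587301]
from [0.5509 0.3444 0.2235] [ 1.7988e+02 -4.0000e-02 -6.3940e+01] n 1 d [-0.0019  0.0014 -0.0015] dyaw 0.44
-2.1, 1.1, 1.5, 0, 0, -0.008, 255,
[ 4.57597875e+01  2.64786366e+01  2.23786995e+01 -4.70928824e-03
 -8.60306453e+01 -1.96948704e+01]
```

View pics/t4c.png

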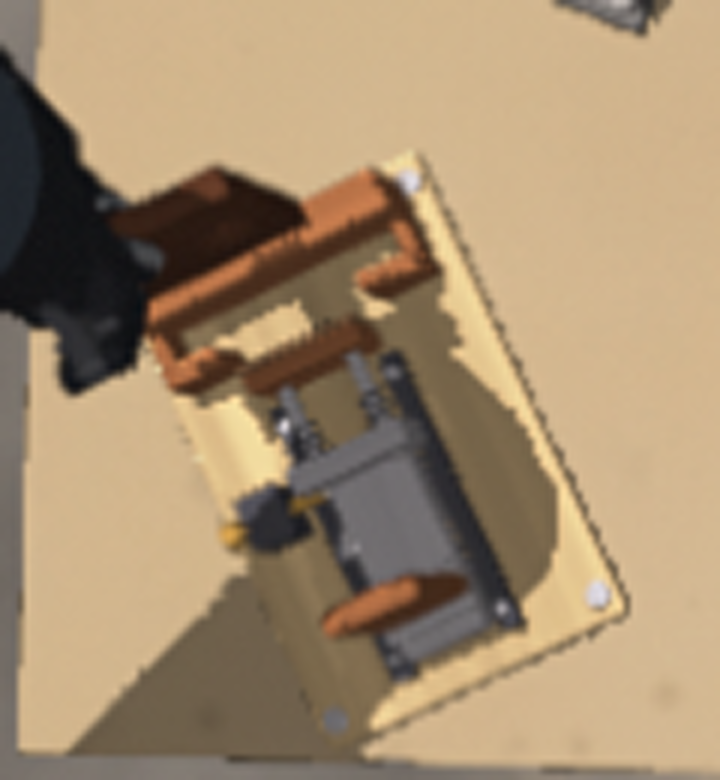

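View pics/s4c.png

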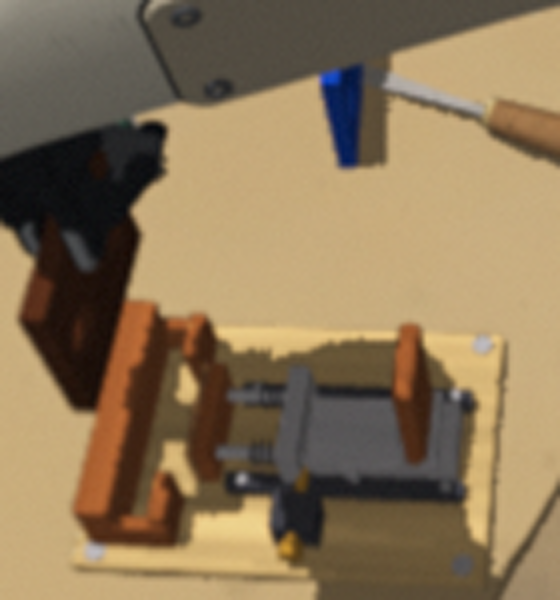

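Emit:
apply_moves --steps '[-2, 1, 20, 0, 0, -0.008, 255, 0, 0, 30, 0, 0, 0, 255, 0, 0, 25, 0, 0, 0, 255, 0, 0, 8, 0, 0, 0, 255, 0, 0, 0, 0, 0, 0, 255, 0, 0, 0, 0, 0, 0, 255]'

```text
time_s: 6.1
tool_pos: [0.5503, 0.3466, 0.1433]
tcp_rot: [-179.9, -0.0, -63.4]
ft_force: [-0.2, -0.4, -0.9]
finger_gap: 0.132
```

```bash
cat > ov.py <<'E'
from plan import *
def wire(n,img,x0,y0,k,center,yaw,box,col):
    Rm=R.from_euler('z',yaw,degrees=True).as_matrix()
    (xa,xb),(ya,yb),(za,zb)=box
    c=np.array([[x,y,z] for x in(xa,xb) for y in(ya,yb) for z in(za,zb)])
    q=(proj(n,c@Rm.T+[*center,0])-[x0,y0]+.5)*k-.5
    for i in range(8):
        for b in(1,2,4):
            j=i^b
            if i<j: cv2.line(img,tuple(int(round(v*8)) for v in q[i]),tuple(int(round(v*8)) for v in q[j]),col,1,cv2.LINE_AA,3)
E
python3 - <<'E'
from ov import *
for n in("scene","top"): cv2.imwrite(f"pics/{n}5.png",cams.capture(n)[:,:,::-1])
s=bot.get_state();p=s['tool_pos'];yaw=s['tcp_rot'][2];print(p,s['tcp_rot'],s['ft_force'],s['finger_gap'])
for n,(x0,y0,x1,y1),k in(('top',(95,130,215,260),6),('scene',(140,250,280,370),5)):
    im=cv2.imread(f'pics/{n}5.png');im=cv2.resize(im[y0:y1,x0:x1],None,fx=k,fy=k,interpolation=cv2.INTER_CUBIC)
    cv2.imwrite(f'pics/{n}5c.png',im)
    zb=p[2]-.067
    wire(n,im,x0,y0,k,p[:2],yaw,((-.05,.05),(-.006,.006),(zb,zb+.095)),(0,255,0))
    c=(.472,.3075);a=26.5
    for b in (((-.105,.125),(-.075,.075),(0,.012)),((.095,.115),(-.066,.066),(.012,.06)),((-.07,-.058),(-.022,.022),(.042,.125)),((.067,.077),(-.056,-.034),(.012,.05)),((.067,.077),(.034,.056),(.012,.05))):
        wire(n,im,x0,y0,k,c,a,b,(255,0,0))
    cv2.imwrite(f'pics/{n}5o.png',im)
E
```

```text
[0.55029427 0.34698587 0.14364182] [-1.79816493e+02  3.15028515e-02 -6.34262987e+01] [-0.12480068  0.16000881 -0.23735329] 0.13155650032747704
```

View pics/top5o.png

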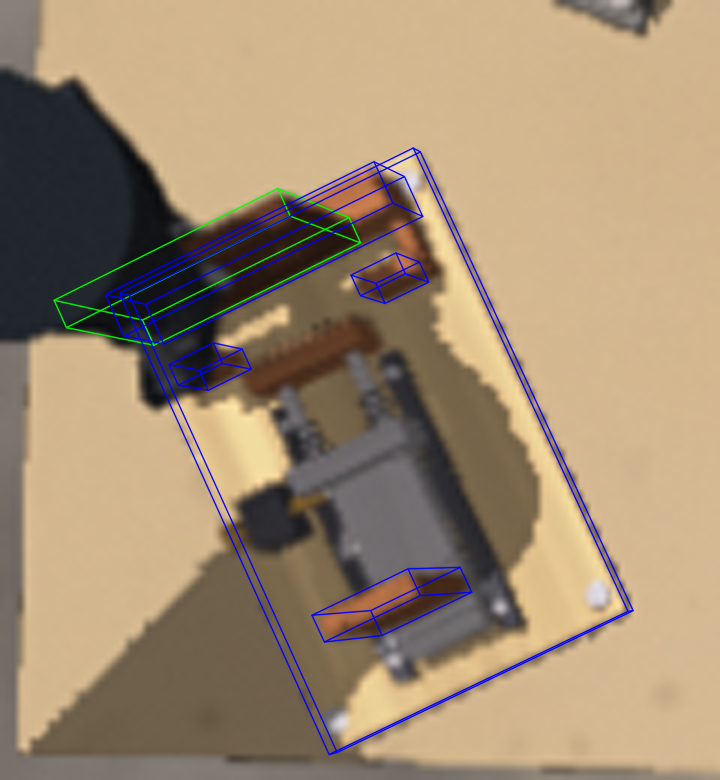

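View pics/scene5o.png

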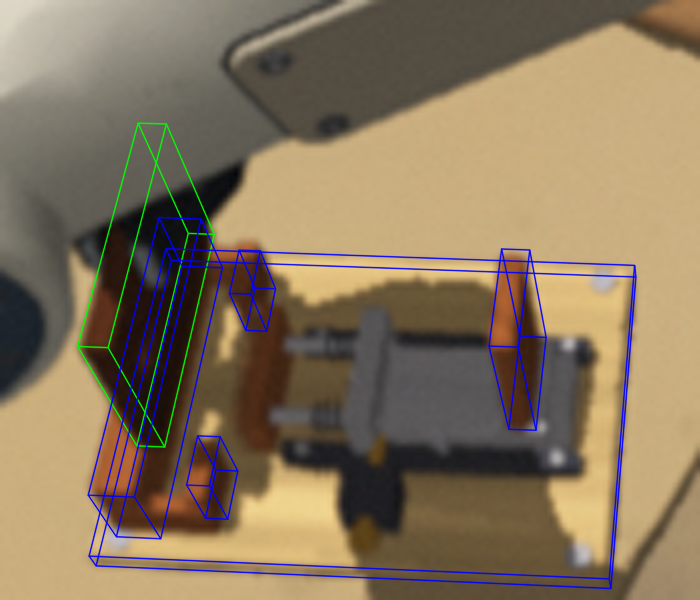

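View pics/scene5c.png

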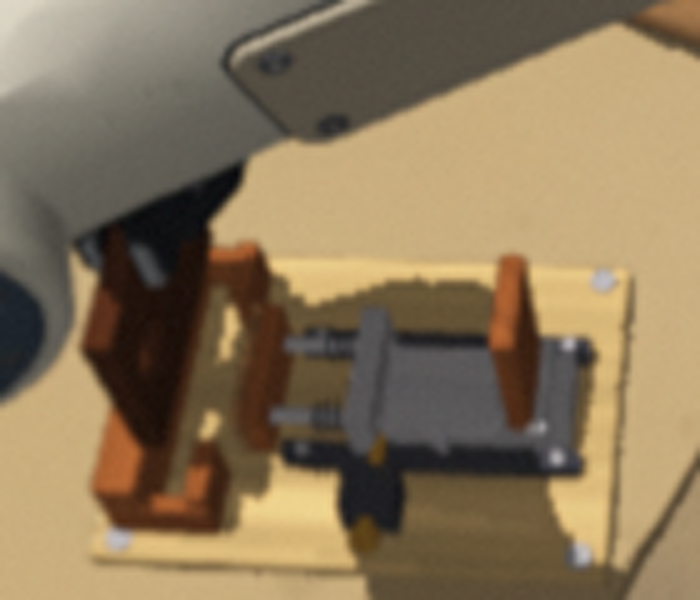

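```bash
cat > icp5.py <<'E'
import icp
from icp import *
icp.I={n:cv2.GaussianBlur(cv2.imread(f'pics/{n}5.png').astype(np.float32),(0,0),.7) for n in('top','scene')}
zb=.1436-.067; zt=zb+.095
# press: top fence far end visible; use full edges that are visible
PE=[('top',(-.105,-.065,z),(-.105,.055,z)),('top',(-.095,-.075,z),(.11,-.075,z)),('top',(.115,-.055,.06),(.115,-.02,.06)),('top',(-.07,-.018,.125),(-.07,.018,.125)),('top',(-.058,-.018,.125),(-.058,.018,.125)),
('top',(.067,-.053,.05),(.067,-.037,.05)),
('scene',(-.105,-.065,z),(-.105,.065,z)),('scene',(-.095,.075,z),(.115,.075,z)),('scene',(-.095,-.075,z),(.05,-.075,z)),('scene',(.115,.03,.06),(.115,.058,.06)),('scene',(.095,.04,.06),(.095,.058,.06)),('scene',(-.07,-.018,.125),(-.07,.018,.125)),('scene',(-.058,-.018,.125),(-.058,.018,.125))]
for c in (('top',),('scene',),('top','scene')):
    v,p=icp.icp(PE,[.472,.3075,.4625],c,w=2); print('press',c,v[:2].round(4),np.degrees(v[2]).round(2),p, 'slot',(v[:2]+.086*np.array([np.cos(v[2]),np.sin(v[2])])).round(4))
E
python3 icp5.py
python3 - <<'E'
from h import *
t=cv2.imread('pics/top5.png'); crop(t,100,150,170,200,10,'pics/t5z.png')
s=cv2.imread('pics/scene5.png'); crop(s,150,285,200,360,8,'pics/s5z.png')
E
```

```text
Traceback (most recent call last):
  File "icp5.py", line 10, in <module>
    v,p=icp.icp(PE,[.472,.3075,.4625],c,w=2); print('press',c,v[:2].round(4),np.degrees(v[2]).round(2),p, 'slot',(v[:2]+.086*np.array([np.cos(v[2]),np.sin(v[2])])).round(4))
        ^^^^^^^
AttributeError: 'function' object has no attribute 'icp'
```

View pics/t5z.png

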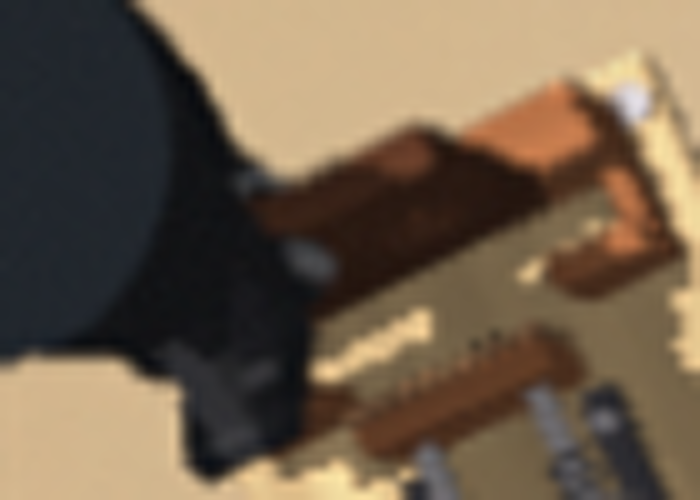

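View pics/s5z.png

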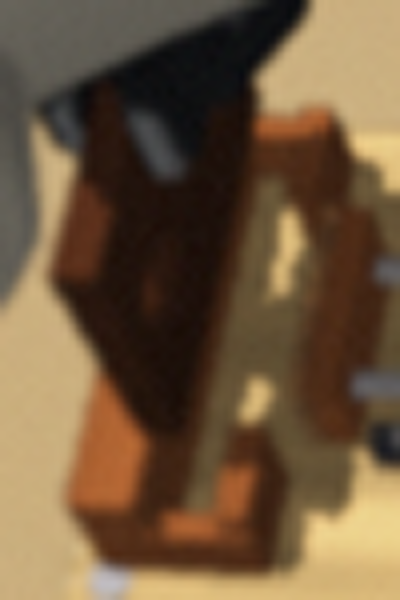

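```bash
sed -i 's/^import icp$/import icp as M/; s/^icp\.I=/M.I=/; s/icp\.icp(/M.icp(/' icp5.py
cat >> icp5.py <<'E'
print(back('top',[U for U in [(154.45,169.25)]],zb))
# panel frame: own x along press y ; v yaw = press yaw. local thickness x
WE=[('top',(-.006,-.045,zb),(-.006,-.0,zb)),('top',(.006,-.045,zt),(.006,-.02,zt)),('top',(-.006,-.05,zb+.01),(-.006,-.05,zt-.01)),
('scene',(-.006,-.02,zb),(-.006,.045,zb)),('scene',(-.006,.05,zb+.01),(-.006,.05,zt-.005)),('scene',(.006,.05,zb+.02),(.006,.05,zt-.005))]
for c in (('top',),('scene',),('top','scene')):
    v,p=M.icp(WE,[.55,.346,.4625],c,w=2.5); print('panel',c,v[:2].round(4),np.degrees(v[2]).round(2),p)
E
python3 icp5.py
```

```text
press ('top',) [0.4709 0.3084] 25.55 [ 0.25 -0.02  0.11  0.61 -0.38 -1.77] slot [0.5485 0.3455]
press ('scene',) [0.4716 0.3096] 26.09 [ 0.38  0.01 -0.23 -0.27  0.25 -0.66 -0.12] slot [0.5489 0.3474]
press ('top', 'scene') [0.4713 0.309 ] 25.51 [ 0.02  0.01 -0.12  0.36 -0.63 -1.76  0.58  0.02 -0.27 -0.26  0.25 -0.39
  0.09] slot [0.5489 0.346 ]
[[0.56917754 0.3000607  0.0766    ]]
panel ('top',) [0.5567 0.3344] 21.89 [ 0.37 -0.24 -0.12]
panel ('scene',) [0.539  0.3403] -3.14 [-1.06 -1.79  1.23]
panel ('top', 'scene') [0.5495 0.3453] 26.99 [ 0.24 -0.36  2.16 -0.76  0.98 -1.01]
```

Emit:
apply_moves --steps '[0, 1.5, 5, 0, 0, 0, 255, 0, 0, 5, 0, 0, 0, 255, 0, 0, 5, 0, 0, 0, 255, 0, 0, 4, 0, 0, 0, 255, 0, 0, 0, 0, 0, 0, 255]'

```text
time_s: 6.7
tool_pos: [0.5477, 0.3457, 0.1216]
tcp_rot: [179.9, -0.0, -63.4]
ft_force: [-0.6, -0.7, -1.8]
finger_gap: 0.13
```

Emit:
apply_moves --steps '[0, 0, 3, 0, 0, 0, 255, 0, 0, 3, 0, 0, 0, 255, 0, 0, 3, 0, 0, 0, 255, 0, 0, 3, 0, 0, 0, 255, 0, 0, 3, 0, 0, 0, 255, 0, 0, 0, 0, 0, 0, 255]'

```text
time_s: 7.3
tool_pos: [0.5478, 0.3458, 0.1071]
tcp_rot: [179.9, -0.0, -63.4]
ft_force: [-0.2, 0.7, -0.6]
finger_gap: 0.133
```

Run:
```python
from h import *
for n in("scene","top"): cv2.imwrite(f"pics/{n}6.png",cams.capture(n)[:,:,::-1])
crop(cv2.imread('pics/top6.png'),105,150,185,210,8,'pics/t6z.png')
crop(cv2.imread('pics/scene6.png'),145,285,215,360,8,'pics/s6z.png')
print(bot.get_state()['tool_pos'])
```

```text
[0.54810835 0.3459505  0.10764849]
```

View pics/t6z.png

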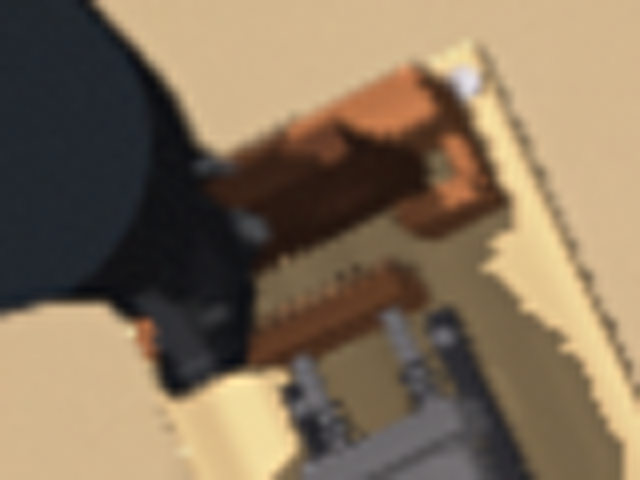

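View pics/s6z.png

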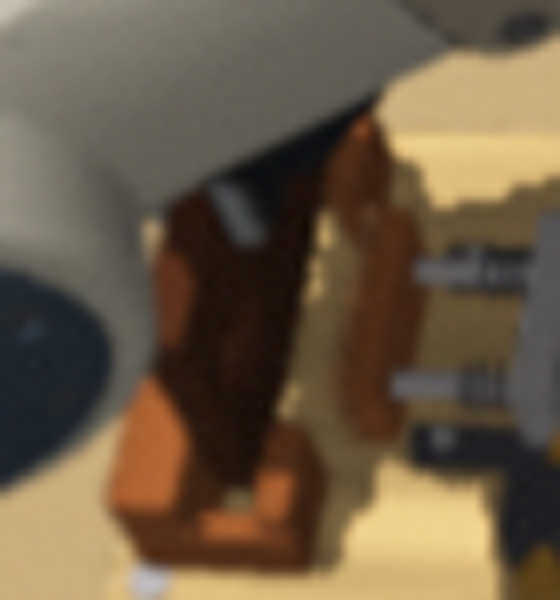

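Panel lies between fence and cheeks (scene ≈(235,480), light gap to the end stop visible). Lower gently to the floor.

Emit:
apply_moves --steps '[0, 0, 4, 0, 0, 0, 255, 0, 0, 4, 0, 0, 0, 255, 0, 0, 4, 0, 0, 0, 255, 0, 0, 4, 0, 0, 0, 255, 0, 0, 4, 0, 0, 0, 255, 0, 0, 4, 0, 0, 0, 255, 0, 0, 0, 0, 0, 0, 255]'

```text
time_s: 8.1
tool_pos: [0.5477, 0.3457, 0.0828]
tcp_rot: [179.9, -0.0, -63.4]
ft_force: [0.1, -0.2, -0.3]
finger_gap: 0.132
```

Emit:
apply_moves --steps '[0, 0, 2, 0, 0, 0, 255, 0, 0, 1, 0, 0, 0, 255, 0, 0, 0, 0, 0, 0, 255]'

```text
time_s: 8.4
tool_pos: [0.5481, 0.3459, 0.0806]
tcp_rot: [180.0, 0.0, -63.4]
ft_force: [-0.6, -0.2, -1.5]
finger_gap: 0.133
```

Emit:
apply_moves --steps '[0, 0, 1, 0, 0, 0, 255, 0, 0, 1, 0, 0, 0, 255, 0, 0, 0, 0, 0, 0, 255]'

```text
time_s: 8.7
tool_pos: [0.5484, 0.346, 0.0799]
tcp_rot: [-179.9, -0.0, -63.4]
ft_force: [-2.2, -0.8, 5.2]
finger_gap: 0.132
```

Emit:
apply_moves --steps '[0, 0, 0, 0, 0, 0, 200, 0, 0, 0, 0, 0, 0, 170, 0, 0, 0, 0, 0, 0, 130, 0, 0, 0, 0, 0, 0, 90, 0, 0, 0, 0, 0, 0, 90, 0, 0, 0, 0, 0, 0, 90]'

```text
time_s: 9.3
tool_pos: [0.5481, 0.3459, 0.0786]
tcp_rot: [180.0, -0.0, -63.4]
ft_force: [0.9, 0.1, 0.2]
finger_gap: 0.645
```

Emit:
apply_moves --steps '[0, 0, -10, 0, 0, 0, 90, 0, 0, -25, 0, 0, 0, 90, 0, 0, -35, 0, 0, 0, 90, 0, 0, -40, 0, 0, 0, 90, 0, 0, -40, 0, 0, 0, 90, 0, 0, 0, 0, 0, 0, 90]'

```text
time_s: 9.9
tool_pos: [0.5507, 0.3471, 0.237]
tcp_rot: [-179.2, 0.1, -63.4]
ft_force: [0.9, -0.1, 0.1]
finger_gap: 0.653
```

Run:
```python
from plan import *
for n in("scene","top"): cv2.imwrite(f"pics/{n}7.png",cams.capture(n)[:,:,::-1])
crop(cv2.imread('pics/top7.png'),100,140,200,260,5,'pics/t7z.png')
crop(cv2.imread('pics/scene7.png'),145,275,275,370,6,'pics/s7z.png')
a=np.radians(26.3);P=np.array([.4715,.308])+(-.064-.070)*np.array([np.cos(a),np.sin(a)]);print(P)
plan(P[0],P[1],.23,-63.7,fing=255)
```

```text
[0.35137082 0.24862846]
from [0.5485 0.3464 0.2307] [-1.7981e+02  8.0000e-02 -6.3420e+01] n 6 d [-0.1971 -0.0978 -0.0007] dyaw -0.28
-0.1, 36.7, 0.1, 0, 0, 0.001, 255,
-0.1, 36.7, 0.1, 0, 0, 0.001, 255,
-0.1, 36.7, 0.1, 0, 0, 0.001, 255,
-0.0, 36.7, 0.1, 0, 0, 0.001, 255,
-0.0, 36.7, 0.1, 0, 0, 0.001, 255,
0.0, 36.7, 0.1, 0, 0, 0.001, 255,
```

View pics/t7z.png

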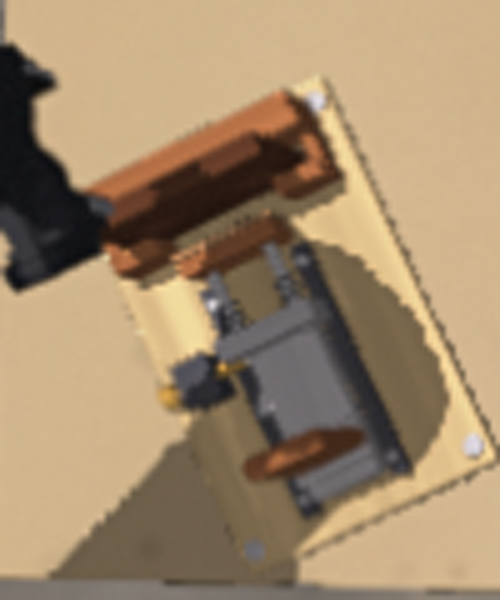

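View pics/s7z.png

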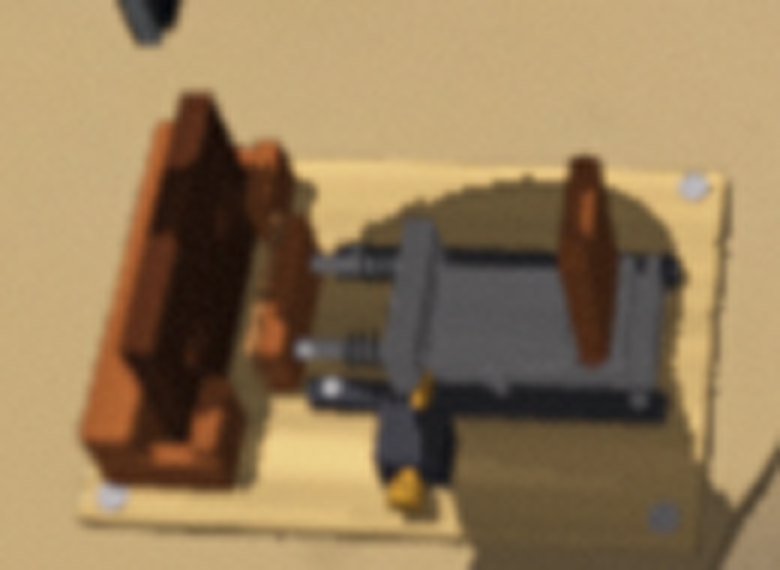

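Run:
```python
from plan import *
plan(.4141,.2802,.20,-63.8,fing=90)
```

```text
from [0.5485 0.3464 0.2307] [-1.7981e+02  8.0000e-02 -6.3420e+01] n 5 d [-0.1344 -0.0662 -0.0307] dyaw -0.38
-0.2, 30.0, 6.1, 0, 0, 0.001, 90,
-0.1, 30.0, 6.1, 0, 0, 0.001, 90,
-0.1, 30.0, 6.1, 0, 0, 0.001, 90,
-0.1, 30.0, 6.1, 0, 0, 0.001, 90,
-0.0, 30.0, 6.1, 0, 0, 0.001, 90,
```

Emit:
apply_moves --steps '[0, 30, 6, 0, 0, 0.001, 90, 0, 30, 6, 0, 0, 0.001, 90, 0, 30, 6, 0, 0, 0.001, 90, 0, 30, 6, 0, 0, 0.001, 90, 0, 30, 6, 0, 0, 0.001, 90, 0, 0, 0, 0, 0, 0, 90, 0, 0, 0, 0, 0, 0, 90]'

```text
time_s: 10.7
tool_pos: [0.4133, 0.2787, 0.1984]
tcp_rot: [180.0, -0.0, -63.7]
ft_force: [0.6, -0.2, 0.3]
finger_gap: 0.649
```

Run:
```python
from plan import *
plan(.4141,.2802,.092,-63.8,fing=90)
for n in("scene","top"): cv2.imwrite(f"pics/{n}8.png",cams.capture(n)[:,:,::-1])
crop(cv2.imread('pics/top8.png'),100,140,200,260,5,'pics/t8z.png')
crop(cv2.imread('pics/scene8.png'),145,255,275,370,5,'pics/s8z.png')
```

```text
from [0.4133 0.2787 0.1984] [ 1.7995e+02 -2.0000e-02 -6.3670e+01] n 3 d [ 0.0008  0.0015 -0.1064] dyaw -0.13
-0.3, -0.5, 35.5, 0, 0, 0.001, 90,
-0.3, -0.5, 35.5, 0, 0, 0.001, 90,
-0.3, -0.5, 35.5, 0, 0, 0.001, 90,
```

View pics/s8z.png

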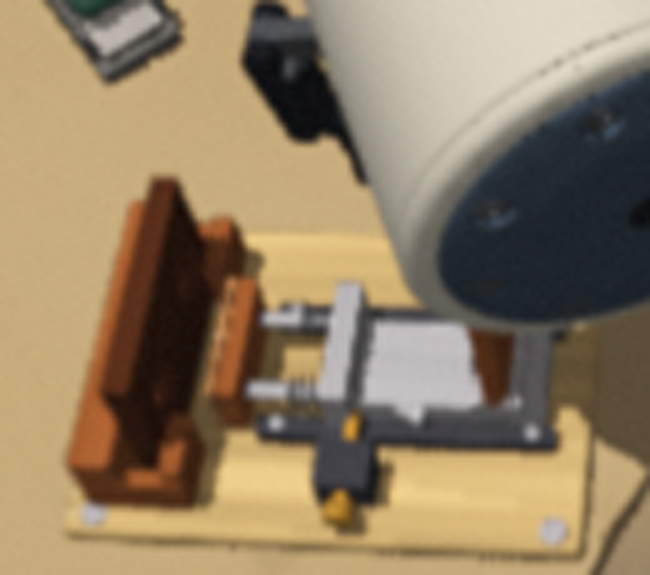

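View pics/t8z.png

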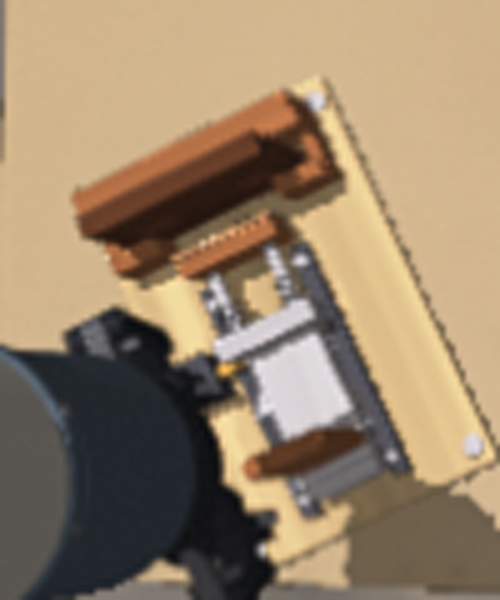

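Emit:
apply_moves --steps '[-1, -1.5, 30, 0, 0, 0, 90, 0, 0, 25, 0, 0, 0, 90, 0, 0, 20, 0, 0, 0, 90, 0, 0, 15, 0, 0, 0, 90, 0, 0, 15, 0, 0, 0, 90, 0, 0, 0, 0, 0, 0, 90]'

```text
time_s: 11.4
tool_pos: [0.4143, 0.2799, 0.0913]
tcp_rot: [179.7, -0.1, -63.7]
ft_force: [-0.2, 0.0, 0.7]
finger_gap: 0.648
```

Emit:
apply_moves --steps '[0, 0, 0, 0, 0, 0, 150, 0, 0, 0, 0, 0, 0, 180, 0, 0, 0, 0, 0, 0, 210, 0, 0, 0, 0, 0, 0, 255, 0, 0, 0, 0, 0, 0, 255]' --newtons 40

```text
time_s: 11.9
tool_pos: [0.4146, 0.2808, 0.0945]
tcp_rot: [-180.0, 0.0, -63.7]
ft_force: [-3.1, -0.5, 6.0]
finger_gap: 0.132
```

Run:
```python
from plan import *
for n in("top",): cv2.imwrite(f"pics/{n}9.png",cams.capture(n)[:,:,::-1])
crop(cv2.imread('pics/top9.png'),100,140,200,260,5,'pics/t9z.png')
s=bot.get_state();print(s)
```

```text
{'time_s': 11.95, 'q': array([ 5.20608796e+01,  1.40994513e+01, -1.52710871e+01, -4.02859236e-03,
       -6.05911084e+01, -2.57361340e+01]), 'qd': array([ 0.1376581 ,  0.00126468,  0.01737176,  0.16313318,  0.1368766 ,
       -0.05341196]), 'joint_torque': array([ -0.9348217 , -32.63873935,  20.47598898,   4.82471243,
         0.9764003 ,  -0.17501436]), 'tool_pos': array([0.41463358, 0.28077793, 0.09452955]), 'tcp_rot': array([-1.79966976e+02,  1.98164925e-02, -6.36772257e+01]), 'ft_force': array([-3.91502751, -0.6838667 ,  5.62423966]), 'ft_torque': array([-0.29355376,  1.25668988,  0.20736219]), 'finger_gap': 0.13107835295578404}
```

View pics/t9z.png

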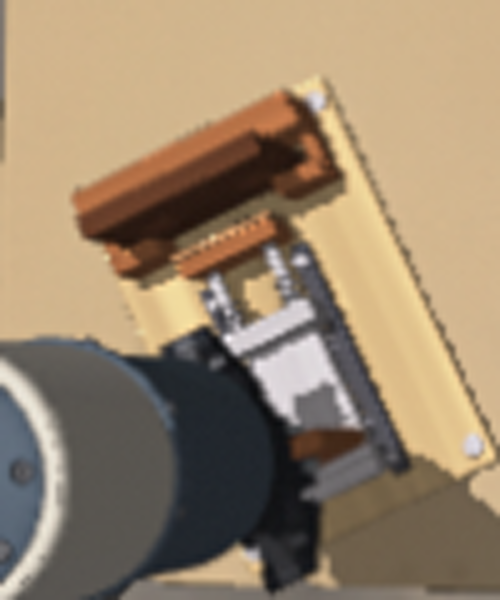

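Emit:
apply_moves --steps '[0, -2, 0, 0, 0, 0, 255, 0, -4, 0, 0, 0, 0, 255, 0, -4, 0, 0, 0, 0, 255, 0, -4, 0, 0, 0, 0, 255, 0, -4, 0, 0, 0, 0, 255, 0, 0, 0, 0, 0, 0, 255]'

```text
time_s: 12.55
tool_pos: [0.4305, 0.2887, 0.0946]
tcp_rot: [180.0, 0.0, -63.7]
ft_force: [-6.6, -1.6, 8.1]
finger_gap: 0.136
```

Emit:
apply_moves --steps '[0, -2, 0, 0, 0, 0, 255, 0, -3, 0, 0, 0, 0, 255, 0, -3, 0, 0, 0, 0, 255, 0, -3, 0, 0, 0, 0, 255, 0, 0, 0, 0, 0, 0, 255]'

```text
time_s: 13.05
tool_pos: [0.4396, 0.2933, 0.0946]
tcp_rot: [179.9, 0.0, -63.7]
ft_force: [-8.8, -2.0, 9.3]
finger_gap: 0.135
```

Emit:
apply_moves --steps '[0, -2, 0, 0, 0, 0, 255, 0, -2, 0, 0, 0, 0, 255, 0, -2, 0, 0, 0, 0, 255, 0, -2, 0, 0, 0, 0, 255, 0, 0, 0, 0, 0, 0, 255]'

```text
time_s: 13.55
tool_pos: [0.4463, 0.2966, 0.0946]
tcp_rot: [179.9, 0.0, -63.7]
ft_force: [-12.1, -2.3, 11.2]
finger_gap: 0.132
```

Run:
```python
from plan import *
for n in("scene","top"): cv2.imwrite(f"pics/{n}10.png",cams.capture(n)[:,:,::-1])
crop(cv2.imread('pics/top10.png'),100,140,200,260,5,'pics/t10z.png')
crop(cv2.imread('pics/scene10.png'),145,255,275,370,5,'pics/s10z.png')
s=bot.get_state();print(s['tool_pos'],s['tcp_rot'],s['ft_force'])
d=s['tool_pos'][:2]-[.4146,.2808];print(d@[.8965,.443])
```

```text
[0.44613766 0.29654314 0.09454965] [ 1.79849639e+02  2.64096410e-02 -6.36766282e+01] [-10.88902895  -2.28807938   9.35953275]
0.03524772671073883
```

View pics/t10z.png

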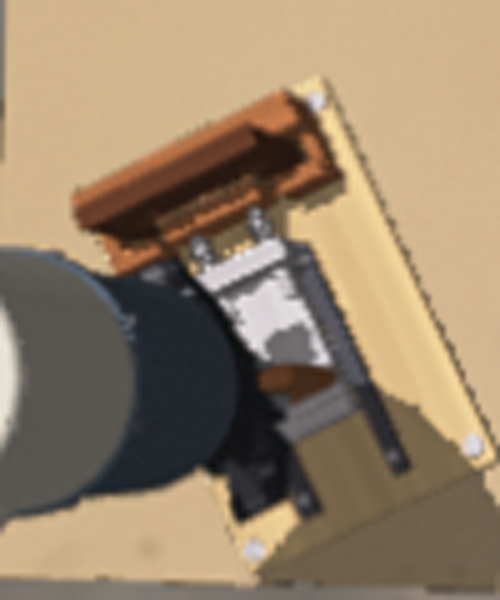

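View pics/s10z.png

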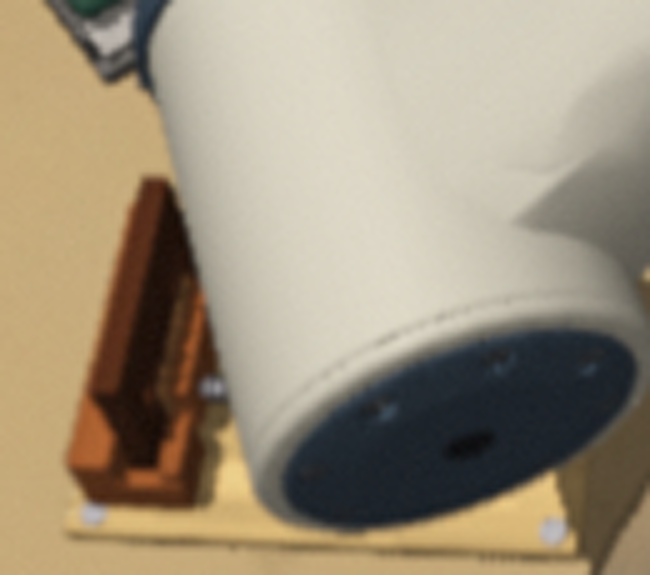

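Emit:
apply_moves --steps '[0, -2, 0, 0, 0, 0, 255, 0, -2, 0, 0, 0, 0, 255, 0, -2, 0, 0, 0, 0, 255, 0, 0, 0, 0, 0, 0, 255]'

```text
time_s: 14.05
tool_pos: [0.4512, 0.299, 0.0946]
tcp_rot: [179.8, 0.0, -63.7]
ft_force: [-14.1, -3.7, 11.7]
finger_gap: 0.136
```

Emit:
apply_moves --steps '[0, -2, 0, 0, 0, 0, 255, 0, -1.5, 0, 0, 0, 0, 255, 0, 0, 0, 0, 0, 0, 255, 0, 0, 0, 0, 0, 0, 255, 0, 0, 0, 0, 0, 0, 255]'

```text
time_s: 14.55
tool_pos: [0.4539, 0.3004, 0.0946]
tcp_rot: [179.8, 0.0, -63.7]
ft_force: [-15.0, -2.9, 13.2]
finger_gap: 0.13
```

Run:
```python
from plan import *
for n in("scene","top"): cv2.imwrite(f"pics/{n}11.png",cams.capture(n)[:,:,::-1])
crop(cv2.imread('pics/top11.png'),100,140,200,260,5,'pics/t11z.png')
crop(cv2.imread('pics/scene11.png'),145,255,275,370,5,'pics/s11z.png')
s=bot.get_state();print(s['tool_pos'],s['tcp_rot'],s['ft_force'],s['qd'].round(2))
d=s['tool_pos'][:2]-[.4146,.2808];print(d@[.8965,.443])
```

```text
[0.45391379 0.30037932 0.09454429] [ 1.79769549e+02  2.60166238e-02 -6.36779824e+01] [-13.76246339  -3.11096207  12.97261223] [-0.08  0.08 -0.03 -0.09  0.01 -0.02]
0.04391845535273181
```

View pics/t11z.png

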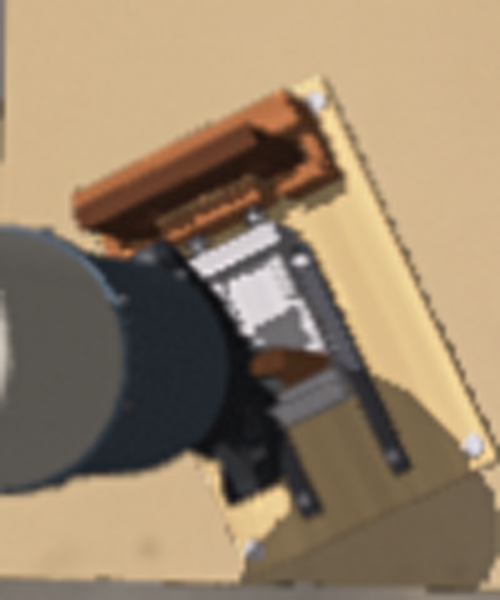

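View pics/s11z.png

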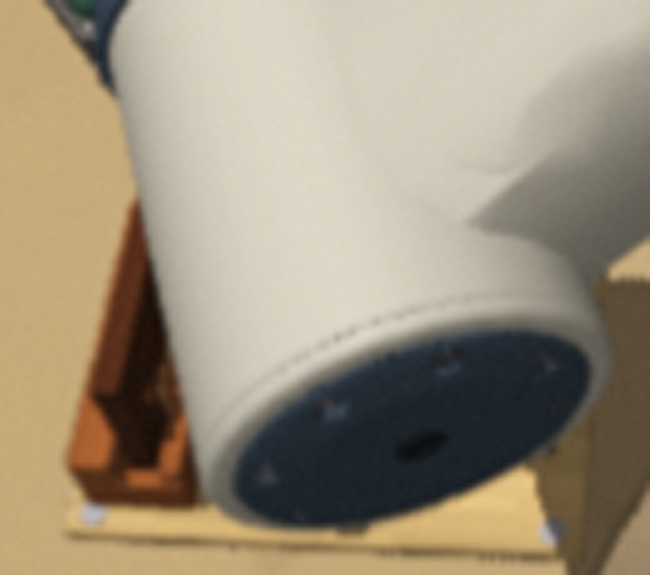

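View pics/top11.png

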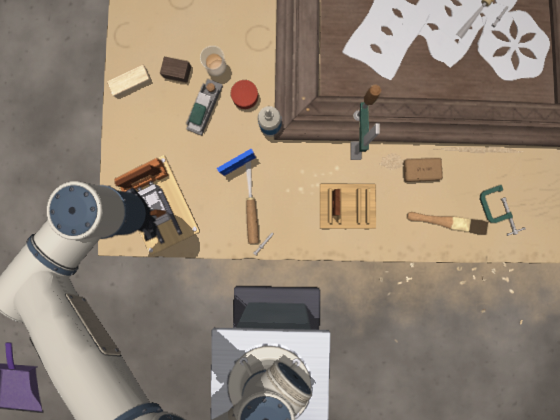

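The narrow panel still stands at (337,205). The gouge (251,215), bolt (263,243) and cork (423,169) have not moved, and the wide panel is held against the fence at about (140,172).

Run:
```python
from bench import bot
print(bot.finish_job())
s=bot.get_state();print(s['time_s'],s['tool_pos'],s['ft_force'])
```

```text
the job is handed in; nothing more can be done
None
the job is handed in; nothing more can be done
```

I took the wide panel out of the rack, stood it in the press slot and let go. I then pinched the handle and pushed the arm in, and handed the job in at about 14.6 s while still holding it there.

- **Arm:** by the measured tool position it travelled about 44 mm, and about 42 mm by the top picture. That is past the roughly 34 mm click and short of the 50 mm stop. The wrist felt about 14 N along the push, close to the 13 N the two springs should give.
- **Panel:** it looks upright in the slot in the pictures taken after release, and still in place against the fence in the last top picture. Nothing touched the press on the way down until a 5 N contact at floor height.
- **Other things:** the narrow panel, gouge, bolt and cork block show no visible movement in the last top picture.

**Not confirmed:**
- The robot arm hid the pawl at the end, so I infer that it is home from the arm's travel.
- The two cameras disagreed by 2–4 mm on the press's y position. I used a value in between, and the panel went in without touching the sides.
- The wrist showed an upward force that grew to about 13 N while I held the handle. I did not find its cause; it is far below the 120 N limit.

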